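Close the water filter's cartridge bay

TASK

Put the loose cover back on the countertop water filter: hook the lip on its front edge into the slot under the bar at the front of the open cartridge bay, then swing the cover down and press its rear edge until it snaps flat under the spring catch. Leave the cover closed and let go of it, and do not shift or knock over the mugs, jars and other things on the worktop.

Things in the scene. Friction and masses are not known exactly. Their poses are not given: they have to be found in the camera images.
- unit: the water filter: an off-white box fixed to the worktop, 190 mm long (x), 120 wide (y), walls 72 high, rear block (x 72 to 105 mm) 78 high. Origin at worktop level under the bay's middle; -x is its front (towards the robot at yaw 0), +x its rear, z up. In its top is an open cartridge bay 90 mm wide, from the front wall's inner face at x = -72.5 mm to the rear wall at x = 57 mm
- home (a point): where the closed cover's origin belongs: unit frame 0, 0, 60 mm, axes as the unit's; closed, it has play of about 1.5 mm forward, 2 mm back and 3 mm to each side. It is level with the tops of two side ledges (|y| 34 to 45 mm) that carry the plate; between them the bay is empty down to z = 52 mm, where a grey cartridge lies
- slot (a point): the mouth of the slot, at unit frame -59, 0, 63.5 mm. A cross bar (x -72.5 to -59, z 67 to 72 mm, the bay's full width) runs along the bay's front; the slot is the space under it, 13.5 mm deep towards the unit's -x, open below, 68 mm wide between the ledges
- catch (a joint): spring catch in the middle of the bay's rear wall, a grey nose 26 mm wide; metres, 0 = sprung out (as at the start), up to 0.010 when pushed back to the unit's +x. Pressing the cover's rear part down with roughly 9 to 14 N pushes it back; once the cover is level it springs out over the cover's rear top edge and holds it
- catch_tip (a point): foremost point of the catch's nose: unit frame 50.5, 0, 69.8 mm when sprung out, some 4 mm over the closed cover's rear edge. Above it the nose slopes steeply back, up to z = 82.5 mm. A hooked cover that is let go rests on this slope with its rear edge about 12 to 17 mm high (6 to 9 degrees) and does not snap in by its own weight
- cover: the cover: an off-white plate 110 (x) x 84 (y) x 8 mm, about 100 g, lying loose, right way up. Origin at the centre of the plate's underside, z up. From its front edge (x = -55) a lip 56 mm wide and 4 thick, level with the underside, sticks out to x = -71 mm. Across the top at x = 0 stands a grip rib 12 mm thick (x), 50 long (y), up to z = 33 mm. Behind it, at x = 20 to 45, is a flat place to press
- lip (a point): tip of the cover's front lip: middle of its front edge (cover frame -71, 0, 2 mm)
- rear (a point): middle of the top edge at the cover's rear (cover frame 55, 0, 8 mm)
- mug_cream: cream mug, 84 mm across, 92 mm high, bystander; origin under its centre, as for all bystanders
- mug_white: white mug, 82 mm across, 100 mm high, bystander
- mug_small: small white mug, 76 mm across, 80 mm high, bystander
- canister: pale blue lidded canister, 90 mm across, 130 mm high, bystander
- sauce_jar: jar with a steel cap, 66 mm across, 95 mm high, bystander
- egg_cup: white egg cup, 50 mm across, 50 mm high, bystander
- teaspoon: steel spoon 140 mm long, lying flat, bystander
- saucer: pale blue saucer, 136 mm across, 18 mm high, bystander
There are look-alikes about, which are no part of the job. Leave any green look-alike of the cover alone. Several things have the shape of the unit; the one meant has the colours described above.

How it is judged:
On the way:
1. the cover's lip is in the slot under the bar (at least 4 mm in) while the cover still slopes (more than 0.09 rad, its rear up) (x of lip in the frame of unit between -0.076 and -0.063 m and z of lip in the frame of unit between 0.04 and 0.067 m and y of lip in the frame of unit between -0.01 and 0.01 m and angle between the z axis of cover and the z axis of unit, either way round between 0.09 and 0.9 rad and z of rear in the frame of unit above 0.074 m), for 0.1 s.
At the end, for the whole second after the job is handed in: the cover lies flat in the bay (within 0.05 rad), its lip at least 4 mm under the front bar, its rear top edge snapped below the catch (less than 71 mm above the worktop), the catch sprung out again (less than 5 mm back), everything released and at rest (x of lip in the frame of unit between -0.076 and -0.063 m and z of lip in the frame of unit between 0.04 and 0.067 m and y of lip in the frame of unit between -0.01 and 0.01 m and angle between the z axis of cover and the z axis of unit, either way round below 0.05 rad and z of rear in the frame of unit between 0.064 and 0.071 m and value of joint catch below 0.005 m and linear speed of cover below 0.02 m/s); the robot touches nothing.
It fails at once if a mug, jar, canister, saucer, spoon or egg cup is shifted by more than 30 mm (distance of any of mug_cream, mug_white, mug_small, canister, sauce_jar, egg_cup, teaspoon, saucer from where it was at the start of the episode above 0.03 m).
It fails at once if one of them is knocked over (angle between any of mug_cream, mug_white, mug_small, canister, sauce_jar, egg_cup, teaspoon, saucer's own z axis and vertical above 0.5 rad).
It also fails if it takes over 51 s, if anything falls off the work surface, if the arm or the gripper's body presses on something with over 40 N, if the wrist force passes 120 N, or if a joint passes its speed limit or range.

ROBOT

A 7-joint arm with a two-finger parallel gripper is mounted at the origin on the work surface. World frame = base frame: x ahead of the robot, y to its left, z up, the work surface at z = 0. Lengths are in m, angles in rad, forces in N, time in s.
With the tool pointing down it reaches from about 0.4 to 0.85 m from the base axis. Payload 4.5 kg.
Tool frame: the origin (TCP) lies midway between the tips of the shut fingers; the grasp point (between the pads) lies 19 mm behind it; x points along the fingers, z is the direction in which the jaws open and shut, and the axes are right-handed (so a half turn about x gives the same grasp; the last joint's range is limited). The gripper opens to 88 mm and grips with 3 to 60 N. Pads are 18 mm wide; open, the fingers measure 123 mm over their backs; the gripper's body (75 mm by 187 mm) begins 45 mm behind the grasp point.
Start: joints at [1.307, 0.689, -0.195, 1.565, 0.157, 0.902, -0.215], TCP at [0.183, -0.598, 0.239] pointing down, gripper open.
Joint ranges: [-3.01, 3.01], [-0.46, 2.08], [-1.47, 1.51], [0.13, 2.56], [-1, 4.14], [0.04, 2.09], [-2.66, 2.66]. Speed limits (rad/s): [2.57, 2.57, 3.14, 3.14, 3.14, 3.14, 3.14].

INTERFACE

Orientations are given as a unit quaternion [x, y, z, w].
In Python, from station import r, imaging, job, nets gives the robot as it stands.
- The arm moves only by the tool arm_command, never from a script. Its argument "steps" is a list of rows, each a list of 5 numbers: the closure, from 0 (fully open) to 1 (shut), then the shift along the tool's x, y, z as a fraction of full scale, then the turn about the tool's x as a fraction of full scale. A call has exactly 10 rows; each row shifts and turns the commanded pose from where the row before left it, along the tool's axes as they then stand; what a row does not reach is not made up. Full scale, the value 1, is 0.05 m for a shift and 0.15 rad for a turn. A row lasts 1/8 s, in which the tool goes at most 62.5 mm and 10.7 degrees, less where a joint would pass 70% of its speed; a pose out of reach is approached as far as the arm can. A call with a number of a shift or a turn outside -1 to 1 is refused whole. A call with a gripper value outside its range is refused whole. The fingers move at their own pace and stop on an object; "grip_force" is the grip in N (left out, the last holds). Time passes only in rows, so rows that do not move let the fingers close, or fill a call up. It gives the time, the measured TCP pose, the force and the opening at its end, in the units of the state.
- r.get_obs(): the state, without advancing time (a new reading comes with each control period).
- imaging.get_image(name): name is "scene" or "top" or "wrist"; returns the picture (480x640x3 uint8, red, green, blue); there is no depth.
- imaging.camera_params(name): a dict with "fx", "fy", "cx", "cy" (pixels), "cam_to_world" (4x4, takes a point from camera to world coordinates); the wrist camera has in their place "hand_eye" (4x4, takes a point from camera to tool coordinates, whose origin is the TCP and whose axes are the tool frame's). Camera axes: x right, y up, looking along -z (the intrinsics and any distortion apply to the point x, -y, -z); pixel columns grow to the right and rows downward; lengths in m; the calibration is good to about 2 mm. A picture is of the moment at which its call begins: read the wrist's pose just before it. camera_params takes no time and is no camera call.
- job.hand_in(): hands the job in, once; it reports no verdict.
Trained networks look in the newest picture that a camera, given by its name, has taken for a name from the list of things; names that differ only in an ending like _2 or _b are one class to them, and where a whole thing is asked for, a point or a joint stands for the part that bears it (a point fixed in the world has none). Each returns a list of dicts, best first, with "confidence" (0 to 1); they miss things now and then, are a little off and sometimes report something else, mostly with a low value. They report only what shows in the picture. A call takes as long as a camera call. They do not tell look-alikes from the thing itself.
- nets.silhouettes(camera, target): "region" (480x640 bool, what is visible of it) and "centre" ([column, row] in pixels, amid what is visible of it).
The state is a dict: "time": time; "joint_pos": joint angles; "qd": joint speeds; "joint_torque": joint torques, N m; "tool_pos": TCP position; "eef_rot": TCP orientation; "ft_force": force on the tool from outside, world axes, zero at the start; "torque": the same for the moment, N m; "grip_width": opening from 0.0 (shut) to 1.0 (fully open).
Only numpy, scipy, OpenCV 4.12 (cv2) and the standard library are available. Lean on these libraries where they do the work, as an engineer would, in place of code of your own. Each camera call takes 0.05 s, during which the arm holds its last target.

## Working session

There is one attempt and no reset: what is moved stays moved. The work goes in short steps, Python scripts to look and compute and a tool call to move; the robot and the scene stay as the last step left them, time stands still between calls to the robot, and variables do not carry over. Pictures are saved under pics/ and viewed, and the job is handed in when it is done.

Besides the shell and the picture viewer there is one more tool, called after ">>>" as name(argument=value, ...) on one line, values as JSON. arm_command: Moves the arm, as the interface text tells. Its arguments: {"type":"object","properties":{"steps":{"type":"array"},"grip_force":{"type":"number"}},"required":["steps"]}

```bash
mkdir -p pics; ls
python3 - <<'E'
from station import r, imaging, job, nets
import cv2,json
o=r.get_obs(); print(o)
for n in ("scene","top","wrist"):
    im=imaging.get_image(n); cv2.imwrite(f"pics/{n}0.png",im[:,:,::-1]); print(n,imaging.camera_params(n))
E
```

```text
pics
{'time': 0.0, 'joint_pos': array([ 1.30676438,  0.68997971, -0.19451189,  1.56635813,  0.15729097,
        0.90248247, -0.21512385]), 'qd': array([-3.27582729e-04, -1.23073037e-03,  6.58999571e-04, -6.58300924e-04,
       -7.44570808e-04, -4.87941800e-06,  1.06754695e-03]), 'joint_torque': array([ 1.55900016e-03, -5.27572739e+01, -1.26683470e+00, -1.53431797e+01,
       -5.27517032e-02,  6.53130468e-03,  1.35406985e-04]), 'tool_pos': array([ 0.18317213, -0.59688944,  0.23790888]), 'eef_rot': array([ 0.42061643,  0.5692084 , -0.4199182 ,  0.56811295]), 'ft_force': array([-0.0214775 ,  0.13563368,  0.59103717]), 'torque': array([0.03882783, 0.05081597, 0.00901658]), 'grip_width': 0.9994650486263315}
scene {'fx': 517.358149595993, 'fy': 517.358149595993, 'cx': 316.8241551108777, 'cy': 237.35155375559216, 'cam_to_world': array([[ 0.49176229, -0.5113524 ,  0.70476136,  1.32603365],
       [ 0.87063515,  0.30067952, -0.38934079, -0.44701359],
       [-0.01281696,  0.80505313,  0.59306423,  0.77838319],
       [ 0.        ,  0.        ,  0.        ,  1.        ]])}
top {'fx': 517.80500
[... 207 characters left out ...]
01,  2.01630624e-02,  1.99901337e-04,
         1.44589255e-03],
       [ 1.03170261e-03,  4.12517584e-02,  9.99148251e-01,
         1.39539941e+00],
       [ 0.00000000e+00,  0.00000000e+00,  0.00000000e+00,
         1.00000000e+00]])}
wrist {'fx': 370.46056875973875, 'fy': 370.46056875973875, 'cx': 312.35129091874666, 'cy': 238.28270875399684, 'hand_eye': array([[ 1.16469112e-03,  2.75679517e-01, -9.61248900e-01,
        -1.45872855e-01],
       [ 4.85629131e-05,  9.61249535e-01,  2.75679758e-01,
         7.14016582e-02],
       [ 9.99999321e-01, -3.67762813e-04,  1.10617100e-03,
         5.16685626e-04],
       [ 0.00000000e+00,  0.00000000e+00,  0.00000000e+00,
         1.00000000e+00]])}
```

View pics/top0.png

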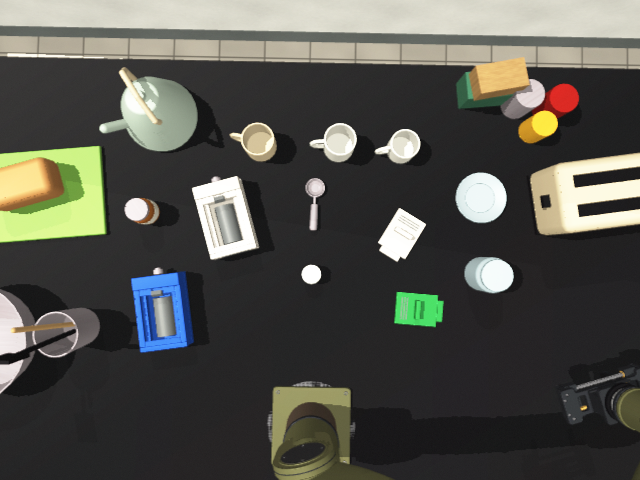

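View pics/scene0.png

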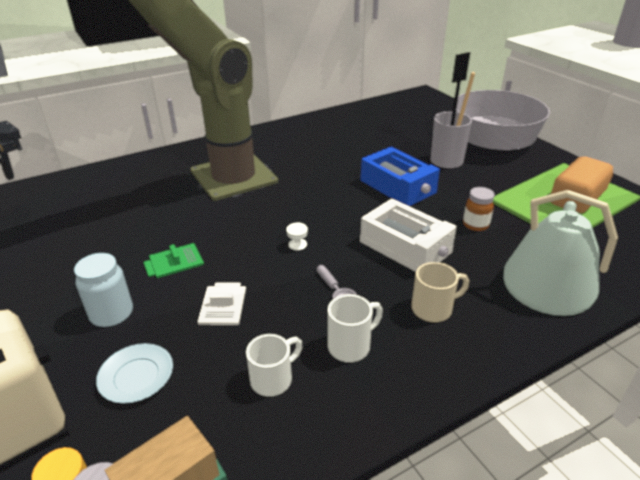

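View pics/wrist0.png

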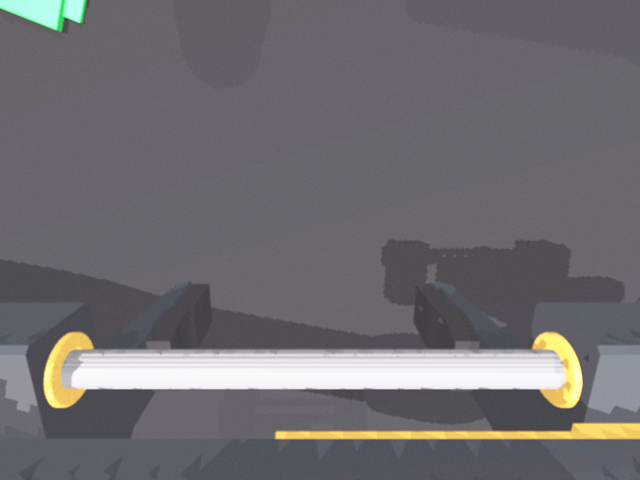

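Candidates for the cover are the off-white plate at top (402,234) and the green one at (418,309). For the unit, they are the off-white box at (226,217) and the blue one at (162,311). I choose the off-white ones. Next I fit their poses on the masks.

```bash
cat > h.py <<'E'
from station import r, imaging, job, nets
import cv2, numpy as np
from scipy.optimize import minimize
from scipy.spatial.transform import Rotation as R
def toolT(o):
    T=np.eye(4);T[:3,:3]=R.from_quat(o['eef_rot']).as_matrix();T[:3,3]=o['tool_pos'];return T
def cam(name,o=None):
    p=imaging.camera_params(name)
    T=p['cam_to_world'] if name!='wrist' else toolT(o)@p['hand_eye']
    return p,T
def proj(P,p,T):
    c=(np.asarray(P)-T[:3,3])@T[:3,:3]
    return np.c_[p['fx']*c[:,0]/-c[:,2]+p['cx'], p['fy']*-c[:,1]/-c[:,2]+p['cy']]
def ray(px,z,p,T):
    d=T[:3,:3]@np.array([(px[0]-p['cx'])/p['fx'],-(px[1]-p['cy'])/p['fy'],-1]);o=T[:3,3]
    return o+d*(z-o[2])/d[2]
def box(x0,x1,y0,y1,z0,z1):
    return np.array([[x,y,z] for x in(x0,x1) for y in(y0,y1) for z in(z0,z1)])/1000.
COVER=[box(-55,55,-42,42,0,8),box(-71,-55,-28,28,0,4),box(-6,6,-25,25,8,33)]
UNIT=[box(-85,105,-60,60,0,72),box(72,105,-60,60,72,78)]
def tf(P,q,z0=0):
    c,s=np.cos(q[2]),np.sin(q[2]); return P@np.array([[c,s,0],[-s,c,0],[0,0,1]])+[q[0],q[1],z0]
def render(boxes,q,views,z0=0,S=4):
    out=[]
    for p,T in views:
        m=np.zeros((480*S,640*S),np.uint8)
        for b in boxes:
            h=cv2.convexHull(((proj(tf(b,q,z0),p,T)+.5)*S-.5).astype(np.float32))
            cv2.fillConvexPoly(m,np.round(h).astype(np.int32),255)
        out.append(cv2.resize(m,(640,480),interpolation=cv2.INTER_AREA)/255.)
    return out
def fit(boxes,masks,views,q0,z0=0):
    def cost(v):
        q=[v[0]/100,v[1]/100,v[2]/10]
        return sum(np.abs(a-m).sum()/m.sum() for a,m in zip(render(boxes,q,views,z0),masks))
    best=None
    x=np.array([q0[0]*100,q0[1]*100,q0[2]*10])
    for sp in (1.5,.5,.2):
        s=np.vstack([x]+[x+sp*np.eye(3)[i] for i in range(3)])
        res=minimize(cost,x,method='Nelder-Mead',options=dict(initial_simplex=s,maxiter=80)); x=res.x
    return np.array([x[0]/100,x[1]/100,x[2]/10]),res.fun
def pick(cam_,name,near):
    L=nets.silhouettes(cam_,name)
    for d in L: print(cam_,name,round(d['confidence'],2),np.round(d['centre']),d['region'].sum())
    L=[d for d in L if np.linalg.norm(np.array(d['centre'])-near)<25]
    return L[0]['region'].astype(float)
E
python3 - <<'E'
from h import *
V={n:cam(n) for n in('top','scene')}
for n in V: imaging.get_image(n)
res={}
mk={}
for name,bx,nt,ns,yaw in(('cover',COVER,(402,234),(222,303),-.45),('unit',UNIT,(226,217),(407,235),.25)):
    m={'top':pick('top',name,nt),'scene':pick('scene',name,ns)}
    mk[name+'t']=m['top'];mk[name+'s']=m['scene']
    q0=list(ray(nt,.02 if name=='cover' else .07,*V['top'])[:2])+[yaw]; print('q0',q0)
    for vs in(('top',),('scene',),('top','scene')):
        print(name,vs,fit(bx,[m[v] for v in vs],[V[v] for v in vs],q0))
np.savez('masks.npz',**mk)
im=cv2.imread('pics/top0.png'); cv2.imwrite('pics/crop0.png',cv2.resize(im[160:350,120:460],None,fx=2.3,fy=2.3,interpolation=cv2.INTER_CUBIC))
T=toolT(r.get_obs()); print(T.round(3), r.get_obs()['time'])
E
```

```text
top cover 0.66 [420. 310.] 1477
top cover 0.59 [401. 234.] 1414
top cover 0.38 [335. 143.] 1120
scene cover 0.66 [172. 264.] 1260Traceback (most recent call last):
  File "<stdin>", line 7, in <module>
  File "h.py", line 46, in pick
    return L[0]['region'].astype(float)
           ~^^^
IndexError: list index out of range
```

Run:
```python
from h import *
V={n:cam(n) for n in('top','scene')}
for n in V: imaging.get_image(n)
mk={}
for name,bx,nt,ns,yaw in(('cover',COVER,(402,234),(222,303),-.45),('unit',UNIT,(226,217),(407,235),.25)):
    m={}
    for v,nn in(('top',nt),('scene',ns)):
        try: m[v]=pick(v,name,nn)
        except IndexError: print('miss',v)
    # colour mask alternative in scene for cover
    q0=list(ray(nt,.02 if name=='cover' else .07,*V['top'])[:2])+[yaw]; print('q0',np.round(q0,3))
    for vs in(('top',),('scene',),('top','scene')):
        if all(v in m for v in vs): print(name,vs,fit(bx,[m[v] for v in vs],[V[v] for v in vs],q0))
im=cv2.imread('pics/top0.png'); cv2.imwrite('pics/crop0.png',cv2.resize(im[160:350,120:460],None,fx=2.3,fy=2.3,interpolation=cv2.INTER_CUBIC))
T=toolT(r.get_obs()); print(T.round(3), r.get_obs()['time'])
```

```text
top cover 0.73 [402. 232.] 1433
top cover 0.64 [419. 310.] 1466
scene cover 0.68 [171. 262.] 1279
scene cover 0.61 [220. 307.] 1620
q0 [ 0.512 -0.232 -0.45 ]
cover ('top',) (array([ 0.51553437, -0.23487155, -0.52757717]), np.float64(0.03986700053363983))
cover ('scene',) (array([ 0.51435565, -0.23486228, -0.52846651]), np.float64(0.019290728637133867))
cover ('top', 'scene') (array([ 0.51471363, -0.23449835, -0.52851311]), np.float64(0.06404917594961791))
top unit 0.93 [163. 310.] 4026
top unit 0.85 [225. 218.] 3657
scene unit 0.96 [400. 177.] 3074
scene unit 0.66 [404. 235.] 4465
q0 [0.545 0.228 0.25 ]
unit ('top',) (array([0.53567614, 0.22972871, 0.28449772]), np.float64(0.0494780356769451))
unit ('scene',) (array([0.53469125, 0.22785629, 0.26627772]), np.float64(0.04920800122960718))
unit ('top', 'scene') (array([0.53479373, 0.22876813, 0.28079401]), np.float64(0.10280835875666511))
[[ 0.     0.956  0.293  0.183]
 [-0.     0.293 -0.956 -0.598]
 [-1.     0.     0.     0.239]
 [ 0.     0.     0.     1.   ]] 0.65
```

View pics/crop0.png

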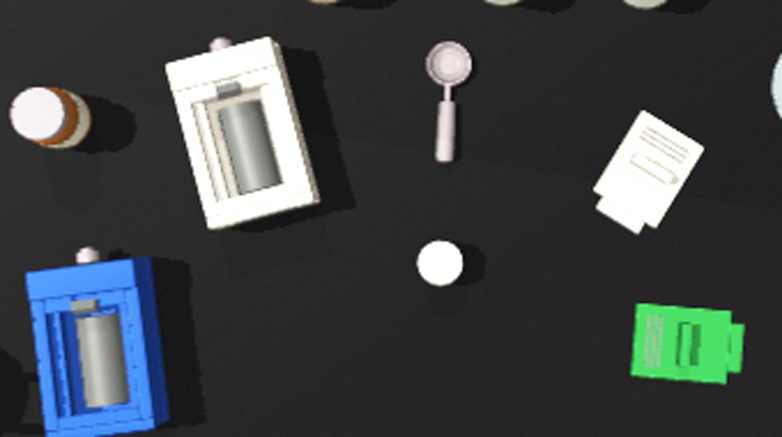

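The close crop shows the off-white cover with its lip at lower left, and the off-white unit with its catch and knob at the rear (top). The fits from both cameras agree to within about 2 mm. I now move to a hover over the cover.

>>> arm_command(steps=[[0,0,0.848,-0.502,0],[0,0,0.848,-0.502,0],[0,0,0.848,-0.502,0],[0,0,0.848,-0.502,0],[0,0,0.848,-0.502,0],[0,0,0.848,-0.502,0],[0,0,0.848,-0.502,0],[0,0,0.848,-0.502,0],[0,0,0.848,-0.502,0],[0,0,0.848,-0.502,0]], grip_force=15)

```text
time: 1.9
tool_pos: [0.5162, -0.2319, 0.2389]
eef_rot: [0.42, 0.568, -0.42, 0.569]
ft_force: [1.3, -0.4, -0.3]
grip_width: 0.999
```

>>> arm_command(steps=[[0,0.2,0,0,0.917],[0,0.2,0,0,0.917],[0,0.2,0,0,0.917],[0,0.2,0,0,0.917],[0,0.2,0,0,0.917],[0,0.2,0,0,0.917],[0,0,0,0,0],[0,0,0,0,0],[0,0,0,0,0],[0,0,0,0,0]])

```text
time: 3.15
tool_pos: [0.5153, -0.2333, 0.1791]
eef_rot: [0.613, 0.352, -0.613, 0.353]
ft_force: [-0.6, 0.2, -0.3]
grip_width: 0.998
```

```bash
cat > w.py <<'E'
from h import *
import sys
o=r.get_obs(); im=imaging.get_image('wrist'); n=sys.argv[1]
cv2.imwrite(f'pics/{n}.png',im[:,:,::-1]); np.savez(f'pics/{n}.npz',T=toolT(o))
T=toolT(o);print('t',round(o['time'],2),'tcp',T[:3,3].round(4),'tooly ang',np.arctan2(T[1,1],T[0,1]).round(4),'f',o['ft_force'].round(2),'w',round(o['grip_width'],3), T[:3,0].round(3))
E
python3 w.py w1
python3 - <<'E'
from h import *
o=r.get_obs();p,T=cam('wrist',o)
m=pick('wrist','cover',(312,240)) if 0 else None
L=nets.silhouettes('wrist','cover')
for d in L: print(d['confidence'],d['centre'],d['region'].sum())
m=L[0]['region'].astype(float)
print(fit(COVER,[m],[(p,T)],[.5147,-.2345,-.528]))
im=cv2.imread('pics/w1.png'); im[...,2]=np.maximum(im[...,2],(render(COVER,[.5147,-.2345,-.528],[(p,T)])[0]*120+0).astype(np.uint8)*1)
cv2.imwrite('pics/w1o.png',im)
E
```

```text
t 3.15 tcp [ 0.5153 -0.2333  0.1791] tooly ang -0.527 f [-0.62  0.17 -0.27] w 0.998 [ 0.001 -0.    -1.   ]
0.78 [313.0, 215.0] 12657
0.66 [437.7, 392.8] 1977
0.29 [98.9, 9.4] 2243
0.15 [595.4, 204.1] 10932
(array([ 0.51607298, -0.2341757 , -0.5341961 ]), np.float64(0.017486100073275734))
```

View pics/w1.png

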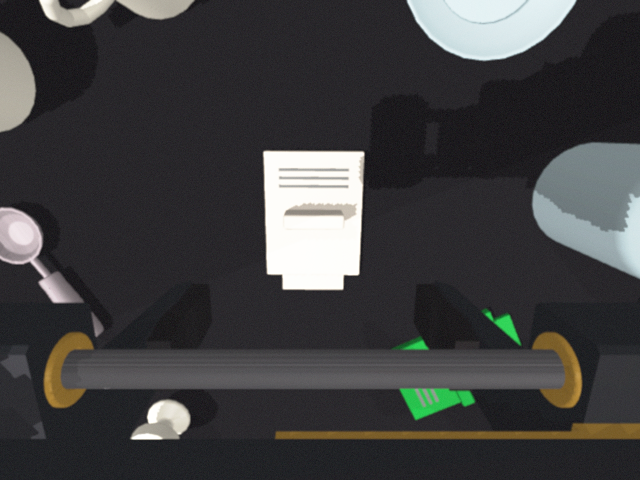

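The wrist view shows the cover centred at (313,215), with its rib at (313,219) and its lip at (313,283). The wrist fit agrees with the others, so I descend and grip the rib by its ends.

>>> arm_command(steps=[[0,0.415,0.02,0,0.04],[0,0.415,0,0,0],[0,0.415,0,0,0],[0,0.415,0,0,0],[0,0.415,0,0,0],[0,0.415,0,0,0],[0,0.415,0,0,0],[0,0.415,0,0,0],[0,0,0,0,0],[0,0,0,0,0]])

```text
time: 4.5
tool_pos: [0.5163, -0.2339, 0.0131]
eef_rot: [0.614, 0.35, -0.614, 0.351]
ft_force: [-0.1, -0.6, 0.3]
grip_width: 1.002
```

>>> arm_command(steps=[[0.25,0,0,0,0],[0.3,0,0,0,0],[0.4,0,0,0,0],[1,0,0,0,0],[1,0,0,0,0],[1,0,0,0,0],[1,0,0,0,0],[1,0,0,0,0],[1,0,0,0,0],[1,0,0,0,0]], grip_force=15)

```text
time: 5.75
tool_pos: [0.516, -0.2337, 0.0129]
eef_rot: [0.614, 0.35, -0.614, 0.351]
ft_force: [-1.0, 0.2, 4.3]
grip_width: 0.565
```

>>> arm_command(steps=[[1,-0.1,0,0,0],[1,-0.2,0,0,0],[1,-0.5,0,0,0],[1,-0.6,0,0,0],[1,-0.6,0,0,0],[1,-0.6,0,0,0],[1,-0.6,0,0,0],[1,-0.4,0,0,0],[1,0,0,0,0],[1,0,0,0,0]])

```text
time: 7.0
tool_pos: [0.5153, -0.2333, 0.1921]
eef_rot: [-0.614, -0.351, 0.614, -0.35]
ft_force: [-0.8, -0.5, -1.1]
grip_width: 0.564
```

```bash
python3 w.py w2
```

```text
t 7.0 tcp [ 0.5153 -0.2333  0.1921] tooly ang -0.5334 f [-0.83 -0.47 -1.05] w 0.564 [-0.001  0.001 -1.   ]
```

View pics/w2.png

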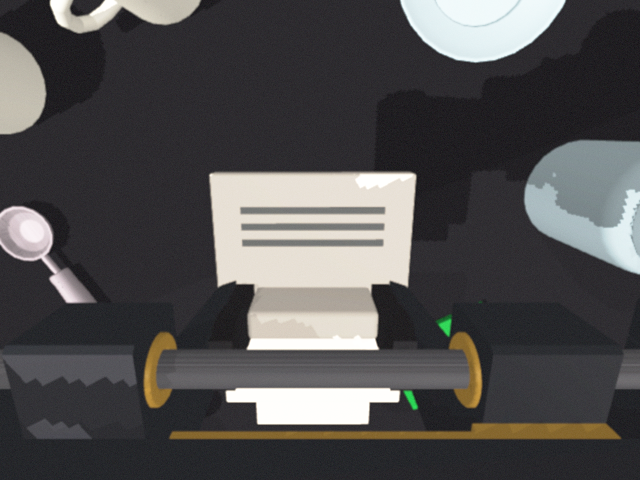

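The cover is held, with width 0.565 (about 50 mm), the rear edge at row 173 and the lip at row 424. Now I carry it over to the unit.

>>> arm_command(steps=[[1,0,-0.2,-0.42,0],[1,0,-0.402,-0.853,0],[1,0,-0.402,-0.853,0],[1,0,-0.402,-0.853,0],[1,0,-0.402,-0.853,0],[1,0,-0.402,-0.853,0],[1,0,-0.402,-0.853,0],[1,0,-0.402,-0.853,0],[1,0,-0.402,-0.853,0],[1,0,-0.402,-0.853,0]])

```text
time: 8.3
tool_pos: [0.5568, 0.2133, 0.1914]
eef_rot: [-0.613, -0.351, 0.615, -0.351]
ft_force: [0.8, -0.3, -0.7]
grip_width: 0.567
```

>>> arm_command(steps=[[1,0,-0.2,-0.43,0],[1,0,0,0,-0.9],[1,0,0,0,-0.9],[1,0,0,0,-0.9],[1,0,0,0,-0.9],[1,0,0,0,-0.9],[1,0,0,0,-0.93],[1,0,0,0,0],[1,0,0,0,0],[1,0,0,0,0]])

```text
time: 9.55
tool_pos: [0.5598, 0.2353, 0.1926]
eef_rot: [0.425, 0.565, -0.426, 0.565]
ft_force: [0.6, -0.3, 0.4]
grip_width: 0.566
```

```bash
python3 w.py w3
python3 - <<'E'
from h import *
from scipy.optimize import least_squares
p,_=cam('wrist',r.get_obs())
T2=np.load('pics/w2.npz')['T']@p['hand_eye']
# cover pose in tool frame: cover x=tool y, cover z=-tool x, cover y=-tool z
B=np.array([[0,0,-1],[1,0,0],[0,-1,0]]).astype(float)
pts=np.array([[55,42,8],[55,-42,8],[-71,28,4],[-71,-28,4]])/1000
px=np.array([[210,173],[415,173],[256,424],[370,424]])
He=p['hand_eye']
def f(v):
    P=(R.from_euler('y',v[3]).apply(pts))@B.T+v[:3]
    return (proj(P,p,He)-px).ravel()
s=least_squares(f,[.013,0,0,0]); print(s.x,s.fun.round(1))
E
```

```text
t 9.55 tcp [0.5598 0.2353 0.1926] tooly ang 0.2794 f [ 0.56 -0.27  0.45] w 0.566 [-0.    -0.001 -1.   ]
[0.01397374 0.00021217 0.00048978 0.02385916] [ 0.2 -0.3  0.4 -0.2  1.3  0.3 -2.   0.4]
```

View pics/w3.png

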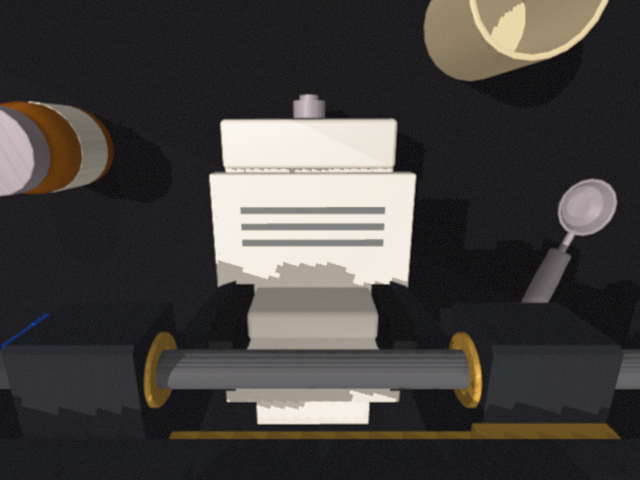

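Run:
```python
from h import *
im=cv2.imread('pics/w3.png')
cv2.imwrite('pics/w3c.png',cv2.resize(im[80:200,180:440],None,fx=3,fy=3,interpolation=cv2.INTER_CUBIC))
p,_=cam('wrist',r.get_obs());T=np.load('pics/w3.npz')['T']@p['hand_eye']
q=[.5348,.2290,.281]
for x,y in((105,60),(105,-60),(72,60),(72,-60)):
    print((x,y),proj(tf(np.array([[x,y,78]])/1000,q),p,T).round(1))
a=ray((221.5,121),.078,p,T);b=ray((396,120),.078,p,T);print(a,b,np.linalg.norm(a-b))
m=(a+b)/2;yaw=np.arctan2(a[1]-b[1],a[0]-b[0])-np.pi/2
print(m,yaw, 'unit origin',m[:2]-.105*np.array([np.cos(yaw),np.sin(yaw)]),'with .281',m[:2]-.105*np.array([np.cos(.281),np.sin(.281)]))
```

```text
(105, 60) [[220.9 119.9]]
(105, -60) [[400.  119.6]]
(72, 60) [[224.2 169.8]]
(72, -60) [[397.  169.5]]
[0.61848574 0.31522768 0.078     ] [0.6513582  0.20299686 0.078     ] 0.11694595406239087
[0.63492197 0.25911227 0.078     ] 0.284930841007464 unit origin [0.53415545 0.22959771] with .281 [0.53404022 0.22999403]
```

View pics/w3c.png

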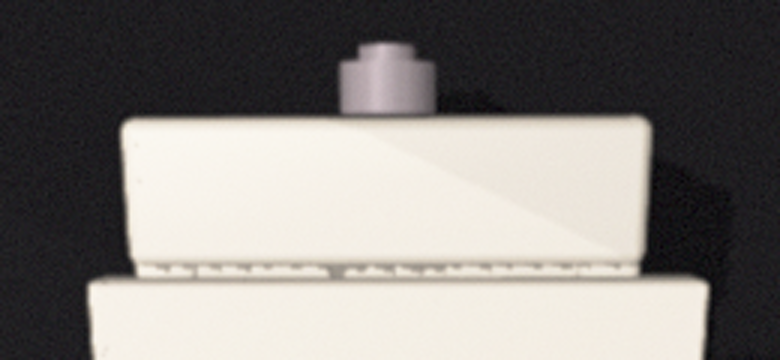

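>>> arm_command(steps=[[1,0,-0.12,-0.02,0.0],[1,0,-0.12,-0.02,-0.02],[1,0.3,0,0,0],[1,0.4,0,0,0],[1,0.4,0,0,0],[1,0.4,0,0,0],[1,0.2,0,0,0],[1,0.1,0,0,0],[1,0,0,0,0],[1,0,0,0,0]])

```text
time: 10.85
tool_pos: [0.5482, 0.2344, 0.1033]
eef_rot: [0.425, 0.565, -0.424, 0.566]
ft_force: [-0.6, 1.0, -0.6]
grip_width: 0.566
```

```bash
cat > s.py <<'E'
from h import *
import sys
im=imaging.get_image('scene')[:,:,::-1]; cv2.imwrite(f'pics/{sys.argv[1]}.png',cv2.resize(im[110:310,300:520],None,fx=3,fy=3,interpolation=cv2.INTER_CUBIC))
E
python3 w.py w4; python3 s.py s4
```

```text
t 10.85 tcp [0.5482 0.2344 0.1033] tooly ang 0.2839 f [-0.6   0.96 -0.6 ] w 0.566 [ 0.001  0.    -1.   ]
```

View pics/w4.png

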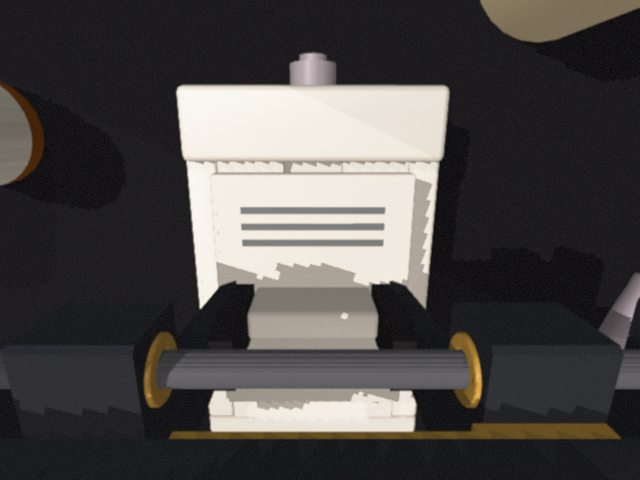

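View pics/s4.png

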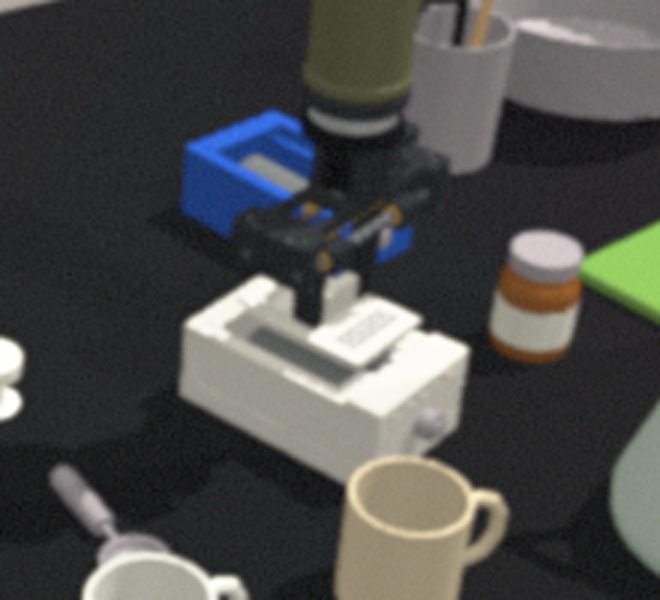

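In the wrist view the cover (cols 212–414) is centred on the unit (cols 179–447). Now I lower it gently so that its rear lands on the catch nose and the cover tips nose-down in the grip.

>>> arm_command(steps=[[1,0.05,0,0,0],[1,0.05,0,0,0],[1,0.03,0,0,0],[1,0.03,0,0,0],[1,0.03,0,0,0],[1,0.03,0,0,0],[1,0.03,0,0,0],[1,0,0,0,0],[1,0,0,0,0],[1,0,0,0,0]])

```text
time: 12.2
tool_pos: [0.5481, 0.2343, 0.0902]
eef_rot: [0.424, 0.566, -0.424, 0.566]
ft_force: [-2.4, -0.0, 1.9]
grip_width: 0.565
```

```bash
python3 w.py w5; python3 s.py s5
```

```text
t 12.2 tcp [0.5481 0.2343 0.0902] tooly ang 0.284 f [-2.39 -0.02  1.89] w 0.565 [ 0.001  0.    -1.   ]
```

View pics/w5.png

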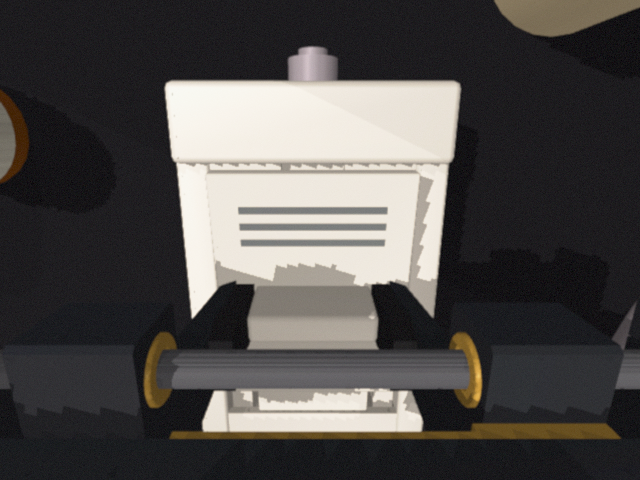

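View pics/s5.png

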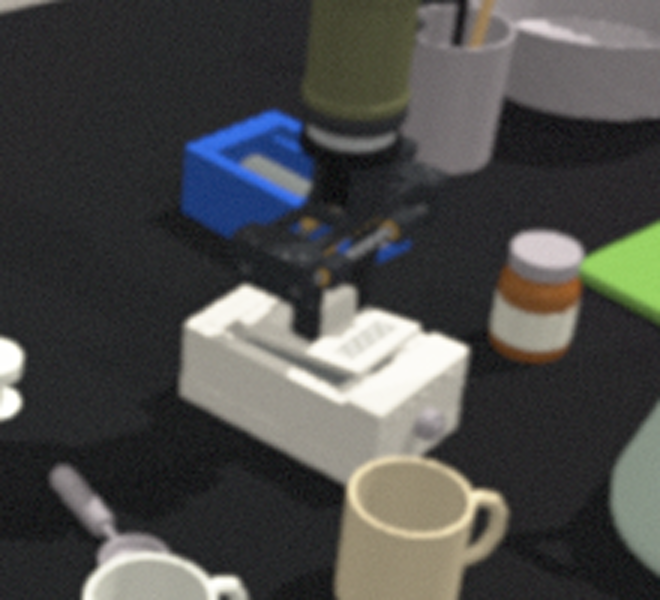

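Run:
```python
from h import *
im=cv2.imread('pics/w5.png'); cv2.imwrite('pics/w5c.png',cv2.resize(im[360:440,190:440],None,fx=3,fy=3))
p,_=cam('wrist',r.get_obs());He=p['hand_eye']
B=np.array([[0,0,-1],[1,0,0],[0,-1,0]]).astype(float)
pts=np.array([[55,42,8],[55,-42,8],[-71,28,4],[-71,-28,4],[-55,42,8]])/1000
for piv in(.018,.026,.03):
  for a in(0,-.024,.05,.1,.13,.16,.2):
    P=R.from_euler('y',-a).apply(pts-[0,0,piv])+[0,0,piv]
    print(piv,a,proj(P@B.T+[.014,0,.0005],p,He).round(0).tolist())
```

```text
0.018 0 [[209.0, 174.0], [416.0, 174.0], [258.0, 422.0], [368.0, 422.0], [227.0, 401.0]]
0.018 -0.024 [[210.0, 174.0], [415.0, 174.0], [257.0, 425.0], [368.0, 425.0], [226.0, 404.0]]
0.018 0.05 [[207.0, 174.0], [418.0, 174.0], [259.0, 416.0], [367.0, 416.0], [228.0, 397.0]]
0.018 0.1 [[205.0, 174.0], [420.0, 174.0], [260.0, 409.0], [366.0, 410.0], [229.0, 392.0]]
0.018 0.13 [[204.0, 174.0], [421.0, 174.0], [260.0, 406.0], [365.0, 406.0], [230.0, 389.0]]
0.018 0.16 [[203.0, 174.0], [423.0, 174.0], [261.0, 402.0], [365.0, 402.0], [230.0, 386.0]]
0.018 0.2 [[201.0, 175.0], [424.0, 175.0], [261.0, 397.0], [364.0, 397.0], [231.0, 382.0]]
0.026 0 [[209.0, 174.0], [416.0, 174.0], [258.0, 422.0], [368.0, 422.0], [227.0, 401.0]]
0.026 -0.024 [[210.0, 175.0], [415.0, 175.0], [257.0, 426.0], [368.0, 426.0], [226.0, 404.0]]
0.026 0.05 [[207.0, 173.0], [418.0, 173.0], [259.0, 415.0], [367.0, 415.0], [228.0, 396.0]]
0.026 0.1 [[205.0, 172.0], [420.0, 172.0], [260.0, 408.0], [366.0, 408.0], [229.0, 390.0]]
0.026 0.13 [[204.0, 171.0], [422.0, 171.0], [260.0, 404.0], [365.0, 404.0], [229.0, 387.0]]
0.026 0.16 [[203.0, 171.0], [423.0, 171.0], [260.0, 400.0], [365.0, 400.0], [230.0, 384.0]]
0.026 0.2 [[201.0, 171.0], [425.0, 171.0], [261.0, 394.0], [364.0, 395.0], [231.0, 379.0]]
0.03 0 [[209.0, 174.0], [416.0, 174.0], [258.0, 422.0], [368.0, 422.0], [227.0, 401.0]]
0.03 -0.024 [[210.0, 175.0], [415.0, 175.0], [257.0, 426.0], [368.0, 426.0], [226.0, 404.0]]
0.03 0.05 [[207.0, 172.0], [418.0, 172.0], [259.0, 415.0], [367.0, 415.0], [228.0, 396.0]]
0.03 0.1 [[205.0, 171.0], [420.0, 171.0], [259.0, 408.0], [366.0, 408.0], [229.0, 390.0]]
0.03 0.13 [[204.0, 170.0], [422.0, 170.0], [260.0, 403.0], [365.0, 403.0], [229.0, 386.0]]
0.03 0.16 [[202.0, 169.0], [423.0, 169.0], [260.0, 399.0], [365.0, 399.0], [230.0, 383.0]]
0.03 0.2 [[201.0, 169.0], [425.0, 169.0], [261.0, 393.0], [364.0, 393.0], [231.0, 378.0]]
```

View pics/w5c.png

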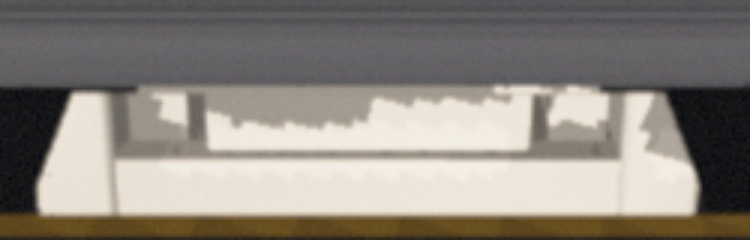

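The cover has tipped about 0.09 rad, with the lip front at row 410, just behind the bar at rows 412–431. I lower it about 4 mm more.

>>> arm_command(steps=[[1,0.02,0,0,0],[1,0.02,0,0,0],[1,0.02,0,0,0],[1,0.02,0,0,0],[1,0,0,0,0],[1,0,0,0,0],[1,0,0,0,0],[1,0,0,0,0],[1,0,0,0,0],[1,0,0,0,0]])

```text
time: 13.55
tool_pos: [0.5479, 0.2342, 0.0862]
eef_rot: [0.424, 0.566, -0.424, 0.566]
ft_force: [-2.4, 0.3, 1.6]
grip_width: 0.565
```

```bash
python3 w.py w6; python3 s.py s6;  python3 - <<'E'
from h import *
im=cv2.imread('pics/w6.png'); cv2.imwrite('pics/w6c.png',np.vstack([cv2.resize(im[360:440,190:440],None,fx=3,fy=3),cv2.resize(im[140:250,190:440],None,fx=3,fy=3)]))
E
```

```text
t 13.55 tcp [0.5479 0.2342 0.0862] tooly ang 0.284 f [-2.35  0.25  1.65] w 0.565 [ 0.  0. -1.]
```

View pics/w6c.png

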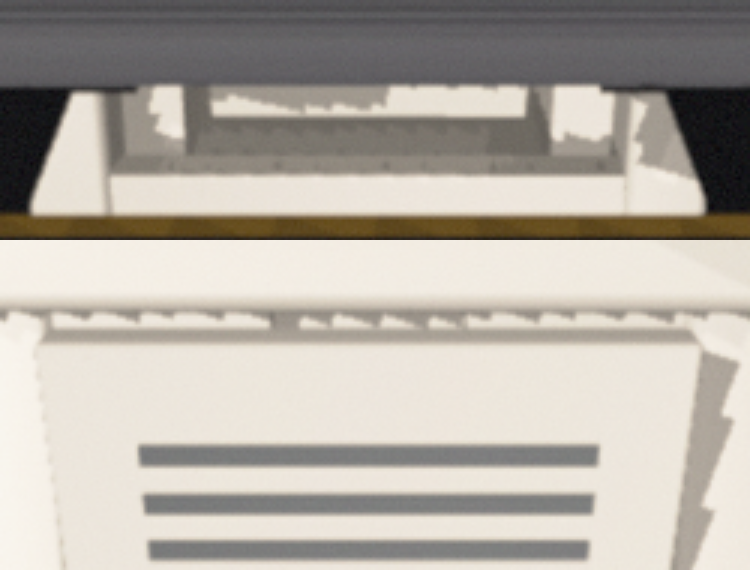

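View pics/s6.png

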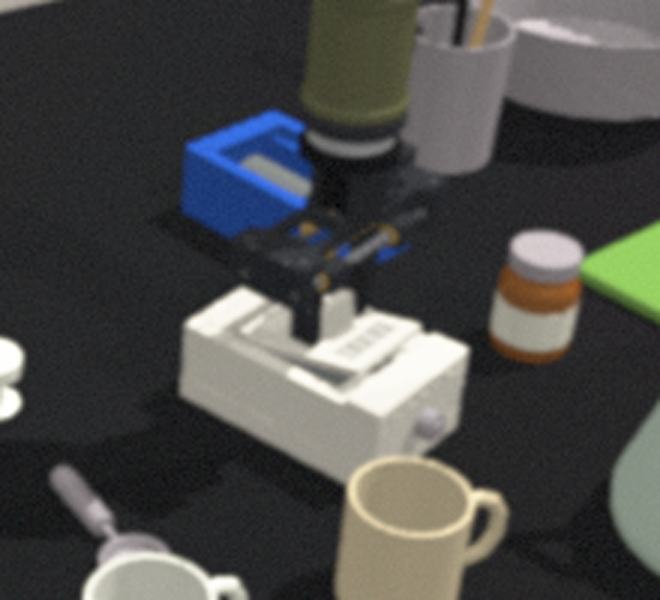

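The lip tip is now at about z 63 mm and 52 mm forward of the unit's origin, clear behind the bar, and the cover is tilted about 0.17 rad. I drop it 0.8 mm more and slide it forward 17 mm.

>>> arm_command(steps=[[1,0.016,0,0,0],[1,0,0,0,0],[1,0,-0.05,0,0],[1,0,-0.05,0,0],[1,0,-0.05,0,0],[1,0,-0.05,0,0],[1,0,-0.05,0,0],[1,0,-0.05,0,0],[1,0,-0.04,0,0],[1,0,0,0,0]])

```text
time: 14.9
tool_pos: [0.5312, 0.2294, 0.0854]
eef_rot: [0.424, 0.566, -0.424, 0.566]
ft_force: [0.1, 0.1, -0.2]
grip_width: 0.566
```

```bash
python3 w.py w7; python3 s.py s7;  python3 - <<'E'
from h import *
im=cv2.imread('pics/w7.png'); cv2.imwrite('pics/w7c.png',np.vstack([cv2.resize(im[360:440,190:440],None,fx=3,fy=3),cv2.resize(im[140:250,190:440],None,fx=3,fy=3)]))
E
```

```text
t 14.9 tcp [0.5312 0.2294 0.0854] tooly ang 0.2841 f [ 0.11  0.11 -0.16] w 0.566 [-0. -0. -1.]
```

View pics/w7c.png

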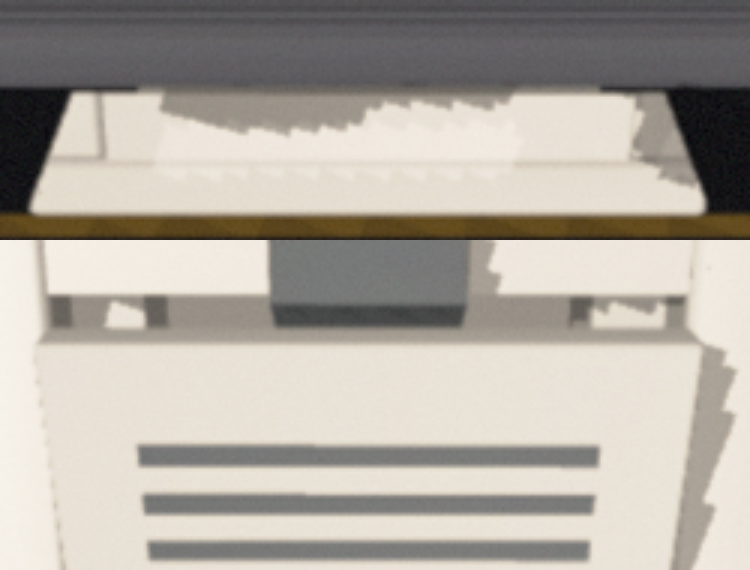

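View pics/s7.png

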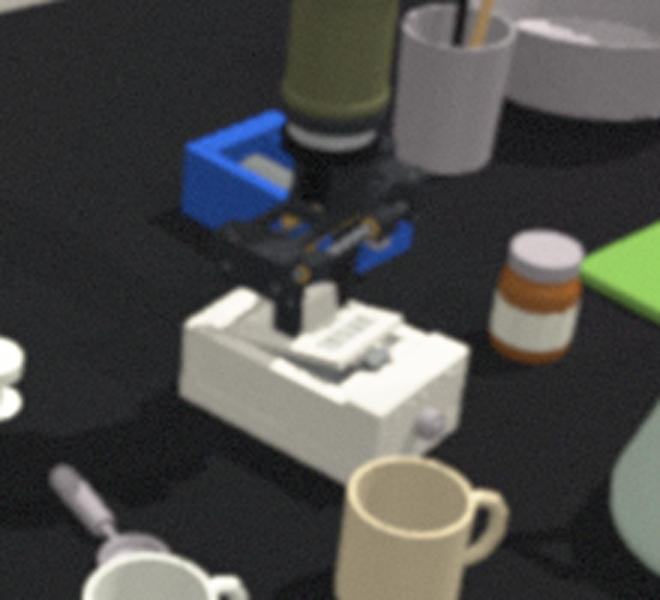

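The lip has gone under the bar: the bar's rear edge is hidden and its front seam is at row 414. The catch nose is exposed behind the rear edge, and the force is about 0. I ease the cover forward and down, release it, and rise.

>>> arm_command(steps=[[1,0,-0.03,0,0],[1,0.02,0,0,0],[1,0.02,0,0,0],[1,0,0,0,0],[0.4,0,0,0,0],[0.3,0,0,0,0],[0.25,0,0,0,0],[0.2,0,0,0,0],[0.2,0,0,0,0],[0.2,0,0,0,0]])

```text
time: 16.25
tool_pos: [0.5299, 0.229, 0.0834]
eef_rot: [0.424, 0.566, -0.424, 0.566]
ft_force: [-0.0, -0.6, 0.1]
grip_width: 0.799
```

>>> arm_command(steps=[[0.2,-0.1,0,0,0],[0.2,-0.3,0,0,0],[0.2,-0.6,0,0,0],[0.2,-0.6,0,0,0],[0.2,-0.4,0,0,0],[0.2,0,-0.5,0,0],[0.2,0,-0.5,0,0],[0.2,0,-0.2,0,0],[0.2,0,0,0,0],[0.2,0,0,0,0]])

```text
time: 17.5
tool_pos: [0.4736, 0.2127, 0.1837]
eef_rot: [0.425, 0.565, -0.424, 0.566]
ft_force: [-0.2, 0.8, 0.1]
grip_width: 0.803
```

```bash
python3 w.py w8; python3 s.py s8
```

```text
t 17.5 tcp [0.4736 0.2127 0.1837] tooly ang 0.2838 f [-0.22  0.81  0.08] w 0.803 [ 0.002  0.001 -1.   ]
```

View pics/w8.png

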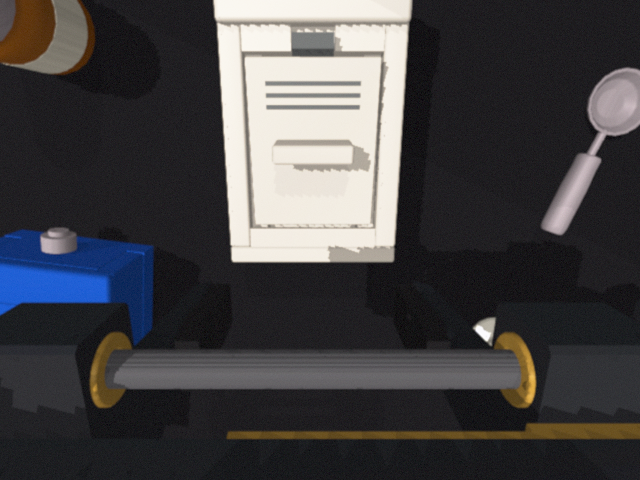

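View pics/s8.png

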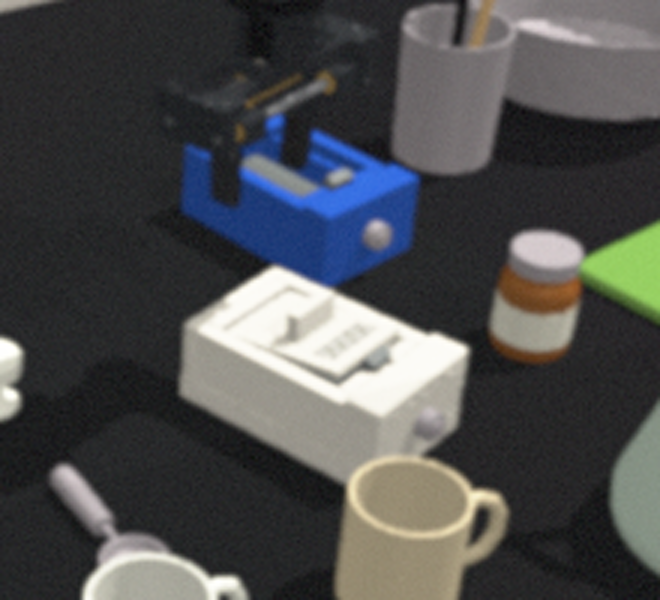

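The cover is hooked and resting on the catch slope: the grey nose is visible at wrist (312,43) and the cover is centred in the bay. I close the fingers and go over the pressing spot.

>>> arm_command(steps=[[1,0,0.4,0.02,0],[1,0,0.4,0,0],[1,0,0.4,0,0],[1,0,0.4,0,0],[1,0,0.36,0,0],[1,0.4,0,0,0],[1,0.5,0,0,0],[1,0.5,0,0,0],[1,0.3,0,0,0],[1,0,0,0,0]])

```text
time: 18.85
tool_pos: [0.5663, 0.2385, 0.0973]
eef_rot: [0.424, 0.566, -0.425, 0.565]
ft_force: [0.4, 0.7, 0.3]
grip_width: 0.001
```

```bash
python3 w.py w9; python3 s.py s9
```

```text
t 18.85 tcp [0.5663 0.2385 0.0973] tooly ang 0.284 f [0.37 0.7  0.34] w 0.001 [-0.002 -0.001 -1.   ]
```

View pics/w9.png

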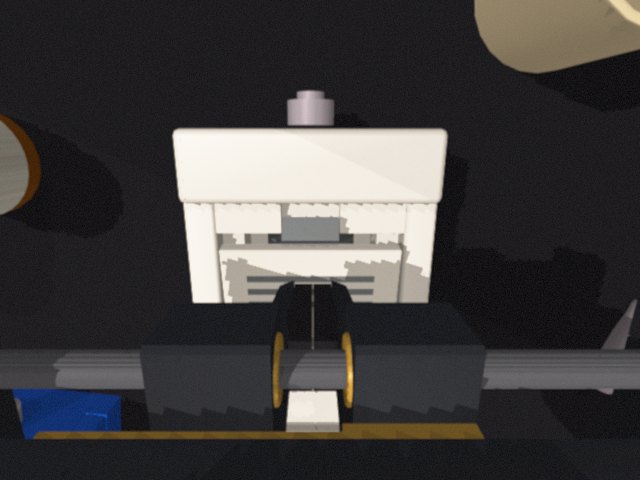

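View pics/s9.png

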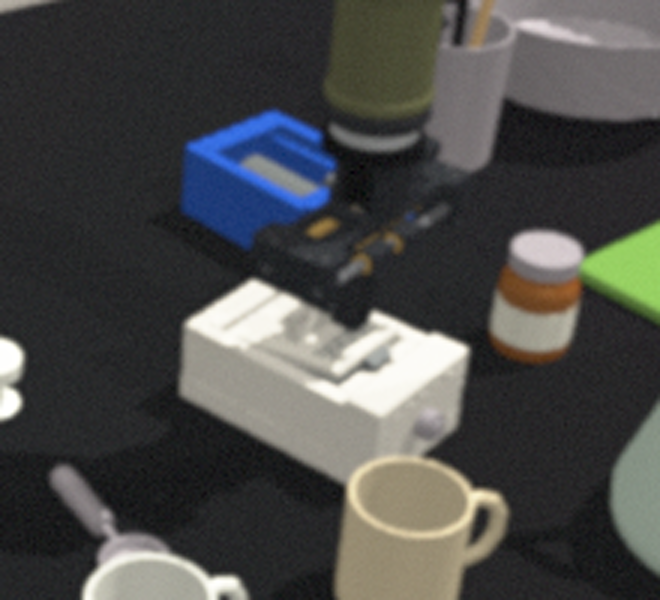

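The fingertips are over the pressing spot at about (312,285), just clear of the nose at (310,230). Now I press down slowly.

>>> arm_command(steps=[[1,0.06,0,0,0],[1,0.06,0,0,0],[1,0.06,0,0,0],[1,0.04,0,0,0],[1,0.04,0,0,0],[1,0.04,0,0,0],[1,0.04,0,0,0],[1,0.04,0,0,0],[1,0.04,0,0,0],[1,0,0,0,0]])

```text
time: 20.2
tool_pos: [0.5672, 0.2389, 0.0786]
eef_rot: [0.425, 0.565, -0.424, 0.566]
ft_force: [-1.2, -1.1, 8.5]
grip_width: 0.002
```

>>> arm_command(steps=[[1,0.02,0,0,0],[1,0.02,0,0,0],[1,0.02,0,0,0],[1,0.02,0,0,0],[1,0.02,0,0,0],[1,0.02,0,0,0],[1,0.02,0,0,0],[1,0,0,0,0],[1,0,0,0,0],[1,0,0,0,0]])

```text
time: 21.45
tool_pos: [0.5676, 0.239, 0.0708]
eef_rot: [0.425, 0.565, -0.424, 0.566]
ft_force: [1.0, -0.7, 5.0]
grip_width: 0.004
```

>>> arm_command(steps=[[1,0.02,0,0,0],[1,0.02,0,0,0],[1,0.02,0,0,0],[1,0,0,0,0],[1,0,0,0,0],[1,0,0,0,0],[1,0,0,0,0],[1,0,0,0,0],[1,0,0,0,0],[1,0,0,0,0]])

```text
time: 22.7
tool_pos: [0.5666, 0.2387, 0.0685]
eef_rot: [0.424, 0.566, -0.424, 0.566]
ft_force: [-1.6, -0.6, 12.8]
grip_width: 0.005
```

```bash
python3 w.py w10; python3 s.py s10
```

```text
t 22.7 tcp [0.5666 0.2387 0.0685] tooly ang 0.2839 f [-1.6  -0.63 12.78] w 0.005 [ 0. -0. -1.]
```

View pics/w10.png

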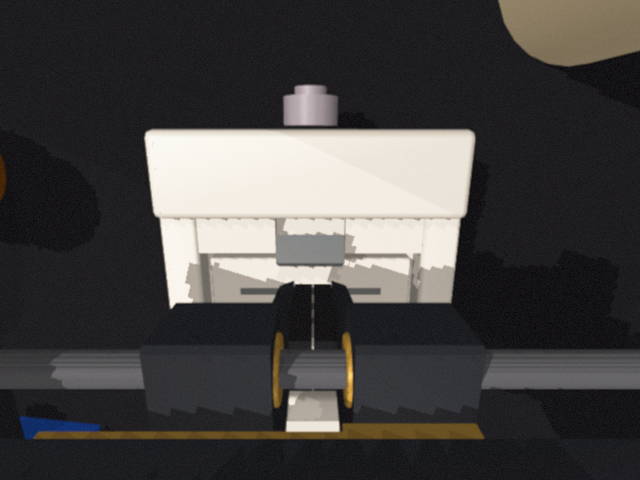

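The nose (rows 235–265) now overlaps the cover's rear edge (row 255), and the press is solid at 12.8 N with the TCP at z = 68.5 mm. I lift off and check.

>>> arm_command(steps=[[1,-0.1,0,0,0],[1,-0.3,0,0,0],[1,-0.6,0,0,0],[1,-0.7,0,0,0],[1,-0.6,0,0,0],[1,0,-0.6,0,0],[1,0,-0.7,0,0],[1,0,-0.6,0,0],[1,0,0,0,0],[1,0,0,0,0]])

```text
time: 24.05
tool_pos: [0.4769, 0.2126, 0.1829]
eef_rot: [0.425, 0.565, -0.424, 0.566]
ft_force: [0.7, -0.2, 0.1]
grip_width: 0.004
```

```bash
python3 w.py w11; python3 s.py s11
python3 - <<'E'
from h import *
cv2.imwrite('pics/top11.png',imaging.get_image('top')[:,:,::-1])
im=cv2.imread('pics/w11.png'); cv2.imwrite('pics/w11c.png',cv2.resize(im[0:280,200:430],None,fx=2,fy=2))
p,_=cam('wrist',r.get_obs());T=np.load('pics/w11.npz')['T']@p['hand_eye']
q=[.5345,.2295,.282]
print('closed pred: rear corners, plate front top corners, rib top ends',proj(tf(np.array([[55,42,68],[55,-42,68],[-55,42,68],[-6,25,93],[-6,-25,93]])/1000,q),p,T).round(1).tolist())
# same but rear up 12mm
E
```

```text
t 24.05 tcp [0.4769 0.2126 0.1829] tooly ang 0.2839 f [ 0.72 -0.17  0.07] w 0.004 [ 0.002  0.001 -1.   ]
closed pred: rear corners, plate front top corners, rib top ends [[247.1, 61.9], [377.3, 62.2], [254.1, 227.3], [272.0, 161.2], [351.9, 161.3]]
```

View pics/w11c.png

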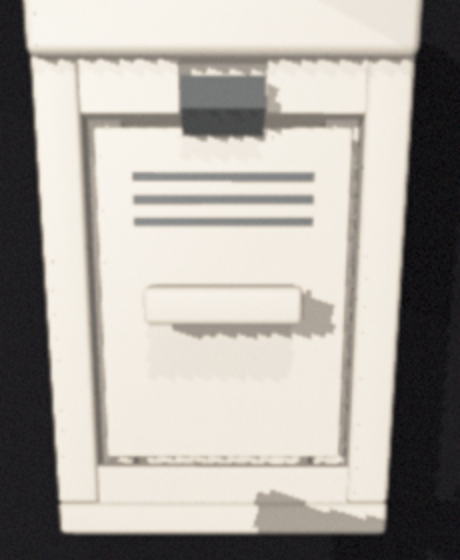

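View pics/s11.png

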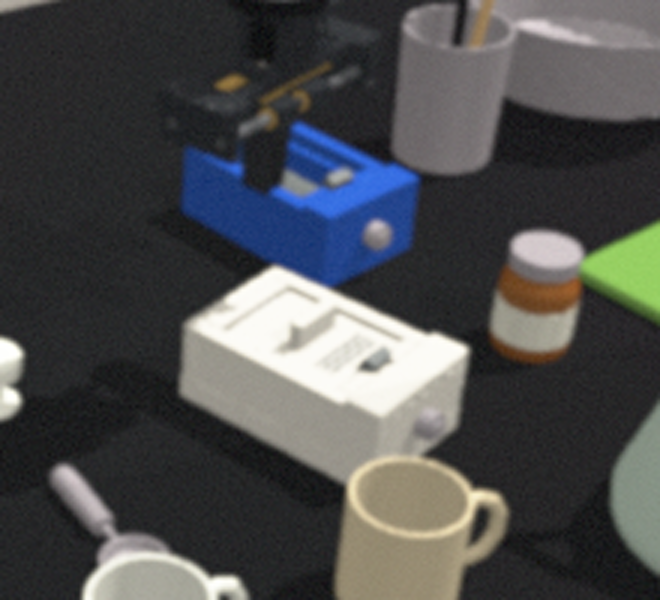

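View pics/top11.png

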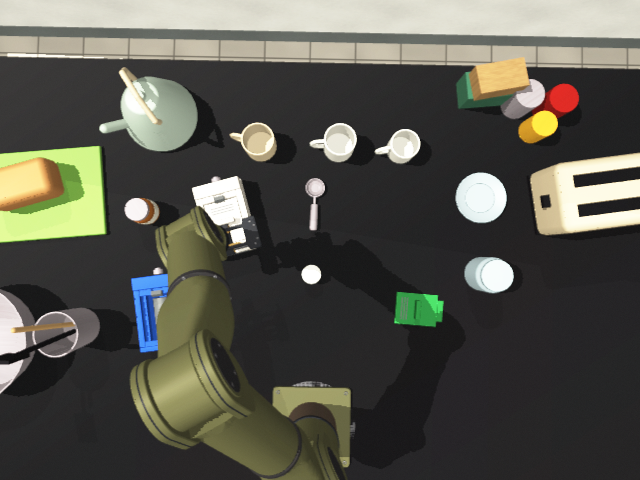

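The cover is closed. Its rear corners are at (247,63) and (376,63), and a flat, closed cover is predicted at (247,62) and (377,62). The nose overlaps the rear edge, and the other items stand where they were. I hand the job in.

Run:
```python
from station import job
print(job.hand_in())
```

```text
the job is handed in; nothing more can be done
None
```

The cover is back on the off-white water filter, closed flat under the spring catch and released. I handed the job in at about 24 s of the 51 s allowed; no verdict is reported.

- **What I did:** I gripped the rib by its ends so the plate could pivot in the grip. I lowered the rear onto the catch nose, which tipped the cover to about 0.17–0.18 rad, and slid the lip under the front bar. I then let go and pressed the rear down with shut fingers. The force was 12.8 N with the fingertips at z = 68.5 mm, against 68 mm for the closed top.
- **Last checks:** The rear corners were within about 1 px of where a flat, closed cover should appear. The catch nose overlaps the rear edge, and the gripper is well clear with no contact force. In the top view the mugs, jar, canister, saucer, spoon, egg cup and green look-alike stand where they were.
- **Not measured directly:** I did not read the catch position. The lip's depth under the bar comes from the pose estimate, because the bar hides it.
- **Misses:** The network missed the cover in one scene picture and found it on the next try. Nothing else failed or disagreed beyond about 2 mm.

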